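# Start the tube shaker from its keys

### The job

Start the tube shaker with the closed fingertips: first tip the rocker switch on by pressing down its raised near end, then push the square key fully in so that it stays in, and last press the narrow bar key fully down, hold it there for at least one second and let it come back up. Do not press the round key, press nothing out of turn, and pick up or move nothing that stands round the shaker.

Things in the scene. Friction and masses are not known exactly. Their poses are not given: they have to be found in the camera images.
- shaker: tube shaker, fixed: white body 210 x 240 x 60 mm (x, y, z). Origin on the bench under its middle; x points from its front (controls, robot side) to its back, y to its left, z up. The four controls stand 60 mm in front of its middle in a row along y, 55 mm apart, each in a black bezel 54 x 44 mm. A platform 62 mm behind the row carries a fixed orange tube rack, top 131 mm above the bench.
- rocker_near (a point): middle of the near half of the rocker's top face, the half that stands up at the start; moves with it, about 81 mm above the bench when off, 75 mm when on. The rocker is a white shallow-V paddle, 47 (shaker x) x 30 mm, that tips front to back about an axle 16 mm behind this point. Which of the four stations it sits in varies.
- rocker (a joint): tilt of the rocker, rad: about -0.2 at the start (off, near end up), +0.2 with the near end fully down (on). It has no spring: about 3 N at the near half's middle tips it and it stays where it is left.
- square_key_top (a point): centre of the top face of the square key, a cap 26 x 26 mm; moves with the cap. 77 mm above the bench while the key is out. Its axes are the shaker's. Which of the four stations it sits in varies.
- square_key (a joint): how far the square key is pushed in, m: 0 out, 0.007 fully in. A latching key: about 3 N pushes it and it stays in where it is left; it cannot be pulled out again.
- bar_key_top (a point): centre of the top face of the bar key, a narrow cap 44 (shaker x) x 16 (shaker y) mm; moves with the cap. 77 mm above the bench while out. Which of the four stations it sits in varies.
- bar_key (a joint): how far the bar key is pushed in, m: 0 out, 0.006 fully in. Sprung: 1.5 N to start, 4.5 N fully in; it comes back out when let go.
- round_key_top (a point): centre of the top face of the round key, a cap 28 mm across; moves with the cap. 77 mm above the bench. Not to be pressed. Which of the four stations it sits in varies.
- round_key (a joint): how far the round key is pushed in, m: 0 out, 0.006 fully in. Sprung, 1.5 to 4.5 N.
- cap_press: hand cap press, a fixed bystander 320 mm tall, 177 (x) x 124 (y) mm, with a side lever, to the right of the shaker: reach round it, in front or above. Origin at the centre of its underside.
- bottle_a: the reagent bottle (45 mm wide, 90 mm tall) that stands in front of the middle of the shaker; loose, to be left alone; origin at the centre of its underside
- bottle_b: the reagent bottle (45 mm wide, 90 mm tall) that stands in front of the left part of the shaker; loose, to be left alone; origin at the centre of its underside
- timer: countdown timer, 60 x 66 x 21 mm, lying in front of the right part of the shaker; loose, to be left alone; origin at the centre of its underside
- tape: roll of tape, 64 mm across, 19 mm high, to the left of the shaker; loose, to be left alone; origin at the centre of its underside
- marker: felt marker, 133 mm long, 14 mm thick, lying to the left of the shaker; loose, to be left alone; origin at the middle of its underside

How it is judged:
By the outcome, as a careful person would: the job done as asked, in the order asked, and still so for the second after the job is handed in, with the robot touching nothing.
It also fails if it takes over 45 s, if anything falls off the work surface, if the arm or the gripper's body presses on something with over 40 N, if the wrist force passes 120 N, or if a joint passes its speed limit or range.

### The arm

A 6-joint arm with a two-finger parallel gripper is mounted at the origin on the work surface; the furniture and walls round the work are solid. World frame = base frame: x ahead of the robot, y to its left, z up, the work surface at z = 0. Lengths are in m, angles in rad, forces in N, time in s.
With the tool pointing down it reaches from about 0.35 to 0.775 m from the base axis. Payload 7.3 kg.
Tool frame: the origin (TCP) lies between the finger pads; the fingertips stand 17 mm ahead of it and the grasp point (between the pads) lies 2 mm behind it (r.finger_overhang is the z of the fingertips in the tool frame, in m); z points along the fingers, y is the line along which they close (so a half turn about z gives the same grasp; the last joint's range is limited). The gripper opens to 92 mm and grips with 3 to 60 N. Pads are 19 mm wide; open, the fingers measure 130 mm over their backs; the gripper's body (75 mm by 190 mm) begins 47 mm behind the grasp point.
Start: joints at [1.158, 0.342, 1.524, -0, 1.275, -0.146], TCP at [0.138, 0.506, 0.244] pointing down, gripper open.
Joint ranges: [-2.53, 2.53], [-0.77, 2.02], [0.04, 2.7], [-1, 4.14], [0.28, 2.66], [-3.11, 3.11]. Speed limits (rad/s): [2.57, 2.57, 3.14, 3.14, 3.14, 3.14].

### API

Orientations are given as a rotation vector (axis times angle).
In Python, from workcell import readout, viewer, workorder, r gives the robot as it stands. The module is installed in compiled form; this text tells all that it offers.
- The arm moves only by the tool send_rows, never from a script. Its argument "increments" is one flat list of numbers, 7 for each row, row after row: the turn, a rotation vector about the tool's x, y, z in degrees, then the shift along the tool's x, y, z in mm, then the finger opening in mm, from 0 to 91.8. A call has 1 to 5 rows; each row shifts and turns the commanded pose from where the row before left it, along the tool's axes as they then stand; what a row does not reach is not made up. A row lasts 1/10 s, in which the tool goes at most 50 mm and 8.59 degrees, less where a joint would pass 70% of its speed; a pose out of reach is approached as far as the arm can. A call is refused whole if a number of a shift passes 50 or a number of a turn 8.59, either way. A call with a gripper value outside its range is refused whole. The fingers move at their own pace and stop on an object; "squeeze" is the grip in N (left out, the last holds). Time passes only in rows, so rows that do not move let the fingers close. It gives the time, the measured TCP pose, the force, the opening and the grip force at its end, in the units of the state.
- readout.get_obs(): the state, without advancing time (a new reading comes with each control period).
- viewer.snapshot(name): name is "scene" or "top" or "wrist"; returns a dict with "img" (480x640x3 uint8, red, green, blue), "fx", "fy", "cx", "cy" (pixels), "cam_to_world" (4x4, takes a point from camera to world coordinates). Camera axes: x right, y down, z forward; pixel columns grow to the right and rows downward; lengths in m; the calibration is good to about 2 mm. A picture is of the moment at which its call begins. There is no depth.
- workorder.job_done(): hands the job in; it is judged then, once.
The state is a dict: "clock": time; "joint_positions": joint angles; "dq": joint speeds; "joint_efforts": joint torques, N m; "eef_pos": TCP position; "tcp_rot": TCP orientation; "ft_force": force on the tool from outside, world axes, zero at the start; "wrist_torque": the same for the moment, N m; "width": finger opening in m; "grasp_force": force on a finger pad.
Only numpy, scipy, OpenCV 4.12 (cv2) and the standard library are available. Lean on these libraries where they do the work, as an engineer would, in place of code of your own. Each camera call takes 0.05 s, during which the arm holds its last target. There are 200 camera calls.

## Working session

There is one attempt and no reset: what is moved stays moved. The work goes in short steps, Python scripts to look and compute and a tool call to move; the robot and the scene stay as the last step left them, time stands still between calls to the robot, and variables do not carry over. Pictures are saved under pics/ and viewed, at most 10 in all, crops included, and the job is handed in when it is done.

Besides the shell and the picture viewer there is one more tool, called after "Call:" by a JSON object that holds its "method" and its "body", one argument or row to a line. send_rows: Moves the arm, as the interface text tells. Its arguments: {"type":"object","properties":{"increments":{"type":"array","items":{"type":"number"}},"squeeze":{"type":"number"}},"required":["increments"]}

```bash
mkdir -p pics; cat > h.py <<'E'
import numpy as np, cv2
from scipy.spatial.transform import Rotation as R
from workcell import readout, viewer, workorder, r
def snap(n,f):
    s=viewer.snapshot(n); cv2.imwrite(f'pics/{f}.png',s['img'][:,:,::-1])
    np.savez(f'pics/{f}.npz',**{k:s[k] for k in('fx','fy','cx','cy','cam_to_world')}); return s
def px2w(f,u,v,z):
    s=np.load(f'pics/{f}.npz'); T=s['cam_to_world']
    d=T[:3,:3]@np.array([(u-s['cx'])/s['fx'],(v-s['cy'])/s['fy'],1]); o=T[:3,3]
    return o+d*(z-o[2])/d[2]
E
python3 - <<'E'
from h import *
for n in('top','scene'): s=snap(n,n+'0'); print(n,s['cam_to_world'].round(3).tolist(),s['fx'])
o=readout.get_obs(); print({k:np.round(v,3) for k,v in o.items()}); print(R.from_rotvec(o['tcp_rot']).as_matrix().round(3))
E
```

```text
top [[-0.023, -0.997, 0.067, 0.422], [-1.0, 0.024, 0.007, 0.274], [-0.009, -0.067, -0.998, 1.294], [0.0, 0.0, 0.0, 1.0]] 583.972695202102
scene [[0.872, -0.272, 0.406, 0.133], [-0.489, -0.469, 0.736, -0.379], [-0.009, -0.84, -0.542, 0.577], [0.0, 0.0, 0.0, 1.0]] 460.7935018038446
{'clock': np.float64(0.1), 'joint_positions': array([ 1.158,  0.343,  1.525, -0.   ,  1.275, -0.146]), 'dq': array([ 0.001,  0.   , -0.003,  0.001,  0.001,  0.001]), 'joint_efforts': array([ 1.0000e-03, -4.3201e+01, -2.4469e+01,  7.2000e-02,  5.3000e-02,
       -0.0000e+00]), 'eef_pos': array([0.138, 0.506, 0.243]), 'tcp_rot': array([-4.180e-01, -3.113e+00,  2.000e-03]), 'ft_force': array([0.515, 0.382, 0.941]), 'wrist_torque': array([0.051, 0.024, 0.012]), 'grasp_force': np.float64(0.0), 'width': np.float64(0.092)}
[[-0.965  0.264 -0.   ]
 [ 0.264  0.965 -0.001]
 [ 0.    -0.001 -1.   ]]
```

View pics/top0.png

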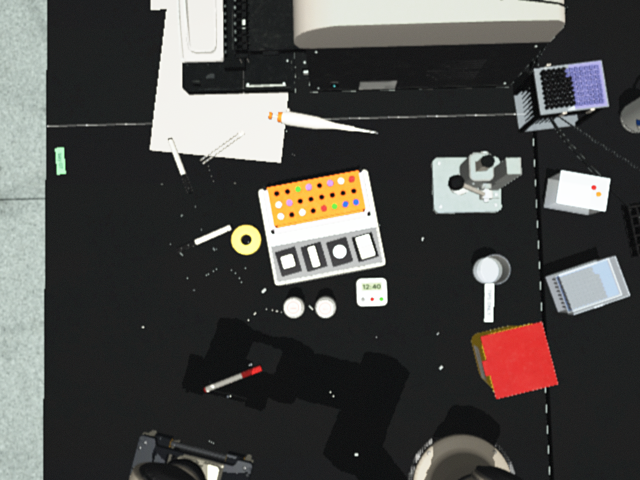

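View pics/scene0.png

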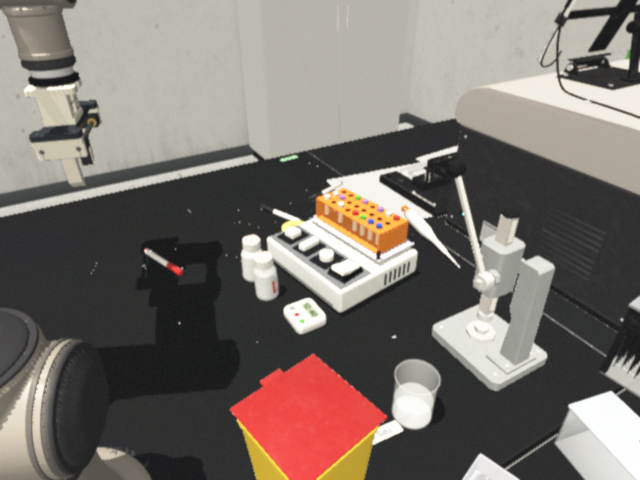

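The top view shows the shaker at about (320,228). From the left, its keys are square (288,262), bar (313,256), round (340,252) and rocker (365,247). The bottles are at (293,307) and (325,307), and the timer is at (371,292). Next I get the blob centroids.

```bash
python3 - <<'E'
from h import *
im=cv2.imread('pics/top0.png'); g=cv2.cvtColor(im,cv2.COLOR_BGR2GRAY)
c=im[220:320,250:400]; cv2.imwrite('pics/crop0.png',cv2.resize(c,None,fx=5,fy=5,interpolation=cv2.INTER_CUBIC))
n,l,st,ce=cv2.connectedComponentsWithStats((g>170).astype(np.uint8))
P=[]
for i in range(1,n):
    u,v=ce[i]
    if 260<u<400 and 235<v<320 and 60<st[i,4]<1500: print(st[i],ce[i].round(1),px2w('top0',u,v,.077).round(4)); 
E
```

```text
[355 234  21  25 347] [364.9 246. ] [0.5127 0.1984 0.077 ]
[307 245  13  23 177] [313.3 256.1] [0.4941 0.3065 0.077 ]
[333 245  14  14 155] [339.2 251.3] [0.503  0.2522 0.077 ]
[280 254  16  15 169] [287.5 261. ] [0.4851 0.3607 0.077 ]
[356 278  31  28 795] [371.3 291.7] [0.4173 0.1877 0.077 ]
[284 298  20  20 318] [293.3 307.4] [0.3884 0.3504 0.077 ]
[316 298  20  20 314] [325.1 307.5] [0.3868 0.2844 0.077 ]
```

View pics/crop0.png

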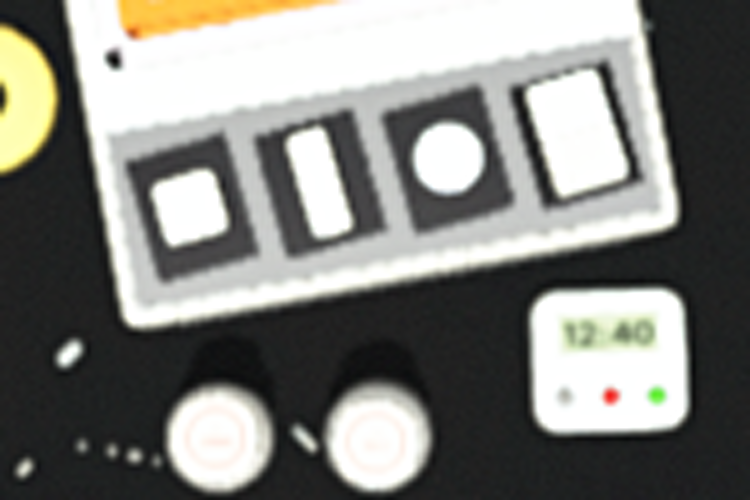

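Shaker yaw is about 9.6°, and the row measures 164.6 mm against the expected 165, so the fix holds. Rocker_near is at about (0.497, 0.196). I'll align tool y with shaker y and close the fingers.

Call:
{"method": "send_rows", "body": {
  "increments": [0,0,-8.3,0,0,0,0,0,0,-8.3,0,0,0,0,0,0,-8.4,0,0,0,0,0,0,0,-30,-36,0,0,0,0,0,-30,-36,0,0],
  "squeeze": 10
}}

```text
clock: 0.6
eef_pos: [0.2096, 0.4451, 0.2432]
tcp_rot: [0.271, -3.129, 0.001]
ft_force: [0.2, 0.2, 0.3]
width: 0.0564
grasp_force: 0.0
```

Call:
{"method": "send_rows", "body": {
  "increments": [0,0,0,-30,-36,0,0,0,0,0,-30,-36,0,0,0,0,0,-30,-36,0,0,0,0,0,-30,-36,0,0,0,0,0,-30,-36,0,0]
}}

```text
clock: 1.1
eef_pos: [0.3889, 0.2919, 0.2435]
tcp_rot: [0.266, -3.13, -0.0]
ft_force: [1.4, 0.9, -0.4]
width: 0.0165
grasp_force: 0.0
```

Call:
{"method": "send_rows", "body": {
  "increments": [0,0,0,-30,-36,20,0,0,0,0,-20,-36,20,0,0,0,0,0,0,20,0,0,0,0,0,0,0,0,0,0,0,0,0,0,0]
}}

```text
clock: 1.6
eef_pos: [0.4483, 0.2317, 0.1842]
tcp_rot: [0.266, -3.129, -0.0]
ft_force: [0.5, 0.1, 0.5]
width: 0.0006
grasp_force: 0.0
```

```bash
python3 - <<'E'
from h import *
s=snap('wrist','w1'); print(s['cam_to_world'].round(3).tolist())
o=readout.get_obs(); print(o['clock'],o['eef_pos'].round(4),o['width'],o['ft_force'].round(2)); print(R.from_rotvec(o['tcp_rot']).as_matrix().round(3))
E
```

```text
[[-0.168, 0.951, 0.26, 0.378], [0.986, 0.163, 0.043, 0.219], [-0.001, 0.263, -0.965, 0.326], [0.0, 0.0, 0.0, 1.0]]
1.65 [0.4486 0.2322 0.1848] 0.00023958354993763918 [-0.14 -0.24  0.29]
[[-0.986 -0.17   0.001]
 [-0.17   0.986  0.   ]
 [-0.001  0.    -1.   ]]
```

View pics/w1.png

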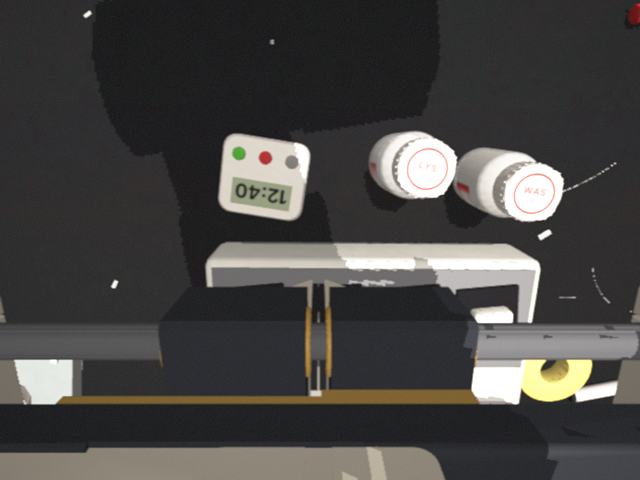

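The wrist view shows the shaker's front edge level at row 262, so the yaw matches. The bottles (425,168) and (527,190) and the timer (264,178) are in front and clear. The closed fingers hide the keys. I go above rocker_near.

Call:
{"method": "send_rows", "body": {
  "increments": [0,0,0,-20,-22,10,0,0,0,0,-20,-22,20,0,0,0,0,0,0,30,0,0,0,0,0,0,15,0,0,0,0,0,0,0,0]
}}

```text
clock: 2.15
eef_pos: [0.4945, 0.1955, 0.1083]
tcp_rot: [0.268, -3.128, 0.0]
ft_force: [-1.2, -1.4, -0.3]
width: 0.0006
grasp_force: 0.0
```

```bash
python3 - <<'E'
from h import *
print([px2w('w1',u,v,.06).round(4) for u,v in((208,265),(538,262))])
th=np.arctan2(.0276,.1623)
for k,p in dict(sq=(.4851,.3607),bar=(.4941,.3065),rn=(.4969,.1957)).items():
    d=np.array(p)-readout.get_obs()['eef_pos'][:2]; print(k,'tool x,y mm',1e3*np.array([-d@[np.cos(th),np.sin(th)],d@[-np.sin(th),np.cos(th)]]))
snap('scene','s1'); snap('top','t1')
a=cv2.imread('pics/s1.png')[180:320,240:440]; a=cv2.resize(a,(800,560),interpolation=3); cv2.imwrite('pics/s1c.png',a)
E
```

```text
[array([0.4801, 0.158 , 0.06  ]), array([0.4388, 0.3861, 0.06  ])]
sq tool x,y mm [-18.45270141 164.42713471]
bar tool x,y mm [-18.23876719 109.48539983]
rn tool x,y mm [-2.42367048 -0.21584318]
```

View pics/s1c.png

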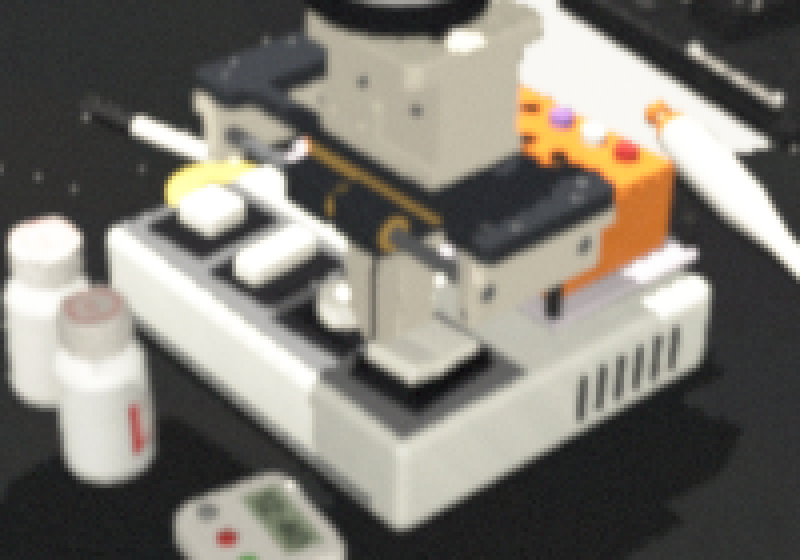

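The fingertips stand right over the near half of the rocker (410,340 in the crop), clear of the round key at (340,300). I press.

Call:
{"method": "send_rows", "body": {
  "increments": [0,0,0,0,0,6,0,0,0,0,0,0,4,0,0,0,0,0,0,3,0,0,0,0,0,0,2,0,0,0,0,0,0,0,0]
}}

```text
clock: 2.75
eef_pos: [0.4954, 0.1949, 0.0939]
tcp_rot: [0.266, -3.13, -0.0]
ft_force: [-0.5, 0.2, 0.1]
width: 0.0004
grasp_force: 0.0
```

Call:
{"method": "send_rows", "body": {
  "increments": [0,0,0,0,0,1,0,0,0,0,0,0,1,0,0,0,0,0,0,0,0]
}}

```text
clock: 3.05
eef_pos: [0.4955, 0.1949, 0.0924]
tcp_rot: [0.266, -3.13, -0.0]
ft_force: [-3.4, -0.5, 5.0]
width: 0.0004
grasp_force: 2.8
```

Call:
{"method": "send_rows", "body": {
  "increments": [0,0,0,0,0,1,0,0,0,0,0,0,1,0,0,0,0,0,0,0,0]
}}

```text
clock: 3.35
eef_pos: [0.4955, 0.1949, 0.0919]
tcp_rot: [-0.266, 3.129, 0.0]
ft_force: [-8.1, -2.4, 18.2]
width: 0.0005
grasp_force: 9.5
```

Call:
{"method": "send_rows", "body": {
  "increments": [0,0,0,0,0,1,0,0,0,0,0,0,0,0]
}}

```text
clock: 3.55
eef_pos: [0.4955, 0.1949, 0.0918]
tcp_rot: [-0.266, 3.129, 0.0]
ft_force: [-9.8, -3.4, 25.1]
width: 0.0006
grasp_force: 13.1
```

It is hard against its stop at a tip height of 75 mm, so it should be on. I lift, go above the square key, and check.

Call:
{"method": "send_rows", "body": {
  "increments": [0,0,0,0,0,-30,0,0,0,0,-6,30,-20,0,0,0,0,-6,40,0,0,0,0,0,-6,40,0,0,0,0,0,0,40,0,0]
}}

```text
clock: 4.05
eef_pos: [0.4888, 0.3474, 0.1394]
tcp_rot: [-0.264, 3.128, 0.001]
ft_force: [0.9, -0.5, 0.3]
width: 0.0004
grasp_force: 0.0
```

Call:
{"method": "send_rows", "body": {
  "increments": [0,0,0,0,14,20,0,0,0,0,0,0,15,0,0,0,0,0,0,0,0]
}}

```text
clock: 4.35
eef_pos: [0.4844, 0.3596, 0.1017]
tcp_rot: [0.267, -3.127, 0.003]
ft_force: [-0.4, -0.3, -1.1]
width: 0.0005
grasp_force: 0.0
```

```bash
python3 - <<'E'
from h import *
th=np.arctan2(.0276,.1623); o=readout.get_obs(); print(o['eef_pos'],o['ft_force'])
for k,p in dict(sq=(.4851,.3607),bar=(.4941,.3065)).items():
    d=np.array(p)-o['eef_pos'][:2]; print(k,'tool x,y mm',1e3*np.array([-d@[np.cos(th),np.sin(th)],d@[-np.sin(th),np.cos(th)]]))
snap('scene','s2')
a=cv2.imread('pics/s2.png')[180:320,240:440]; a=cv2.resize(a,(800,560),interpolation=3); cv2.imwrite('pics/s2c.png',a)
E
```

```text
[0.48440306 0.35956672 0.10170171] [-0.39708974 -0.30670786 -1.06738788]
sq tool x,y mm [-0.87706923  1.0003971 ]
bar tool x,y mm [ -0.66313501 -53.94133779]
```

View pics/s2c.png

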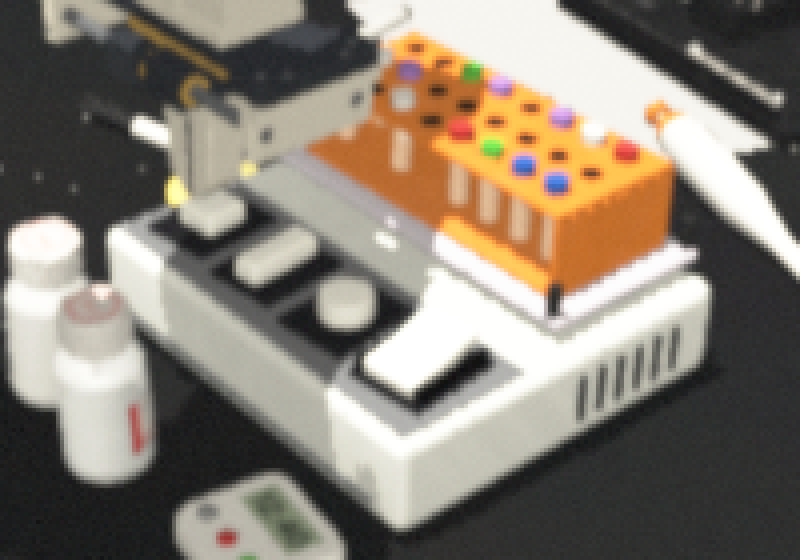

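The rocker's far end (440,280) is now up and its near end (400,375) is down: it's on. The fingers stand over the square key (213,212). I press it to about 70 mm.

Call:
{"method": "send_rows", "body": {
  "increments": [0,0,0,-1,1,5,0,0,0,0,0,0,4,0,0,0,0,0,0,3,0,0,0,0,0,0,2,0,0,0,0,0,0,1,0]
}}

```text
clock: 4.9
eef_pos: [0.4871, 0.3606, 0.0895]
tcp_rot: [-0.265, 3.129, 0.0]
ft_force: [1.0, -1.1, 2.8]
width: 0.0002
grasp_force: 1.4
```

Call:
{"method": "send_rows", "body": {
  "increments": [0,0,0,0,0,1,0,0,0,0,0,0,1,0,0,0,0,0,0,0,0]
}}

```text
clock: 5.2
eef_pos: [0.4867, 0.3608, 0.0873]
tcp_rot: [-0.266, 3.13, 0.0]
ft_force: [1.9, -0.5, 3.8]
width: 0.0005
grasp_force: 1.5
```

Call:
{"method": "send_rows", "body": {
  "increments": [0,0,0,0,0,1,0,0,0,0,0,0,1,0,0,0,0,0,0,0,0]
}}

```text
clock: 5.5
eef_pos: [0.4868, 0.3609, 0.087]
tcp_rot: [-0.266, 3.129, 0.001]
ft_force: [-0.9, -3.3, 14.9]
width: 0.0004
grasp_force: 7.2
```

Call:
{"method": "send_rows", "body": {
  "increments": [0,0,0,0,0,1,0,0,0,0,0,0,0,0]
}}

```text
clock: 5.7
eef_pos: [0.4868, 0.3609, 0.0869]
tcp_rot: [-0.266, 3.128, 0.001]
ft_force: [-2.5, -4.4, 20.5]
width: 0.0006
grasp_force: 10.0
```

Fully in: the tip is at 69.9 mm with a firm stop. Now the bar key.

Call:
{"method": "send_rows", "body": {
  "increments": [0,0,0,0,0,-25,0,0,0,0,1,-27,0,0,0,0,0,1,-28,0,0,0,0,0,0,0,8,0,0,0,0,0,0,0,0]
}}

```text
clock: 6.2
eef_pos: [0.4927, 0.3058, 0.0998]
tcp_rot: [0.264, -3.127, 0.001]
ft_force: [0.1, 0.6, -0.5]
width: 0.0005
grasp_force: 0.0
```

```bash
python3 - <<'E'
from h import *
th=np.arctan2(.0276,.1623); o=readout.get_obs(); print(o['eef_pos'],o['ft_force'])
d=np.array((.4941,.3065))-o['eef_pos'][:2]; print('bar tool x,y mm',1e3*np.array([-d@[np.cos(th),np.sin(th)],d@[-np.sin(th),np.cos(th)]]))
snap('scene','s3')
a=cv2.imread('pics/s3.png')[180:320,240:440]; a=cv2.resize(a,(800,560),interpolation=3); cv2.imwrite('pics/s3c.png',a)
E
```

```text
[0.49271419 0.30576845 0.09977507] [ 0.07432359  0.61730422 -0.51087343]
bar tool x,y mm [-1.48884105  0.48886708]
```

View pics/s3c.png

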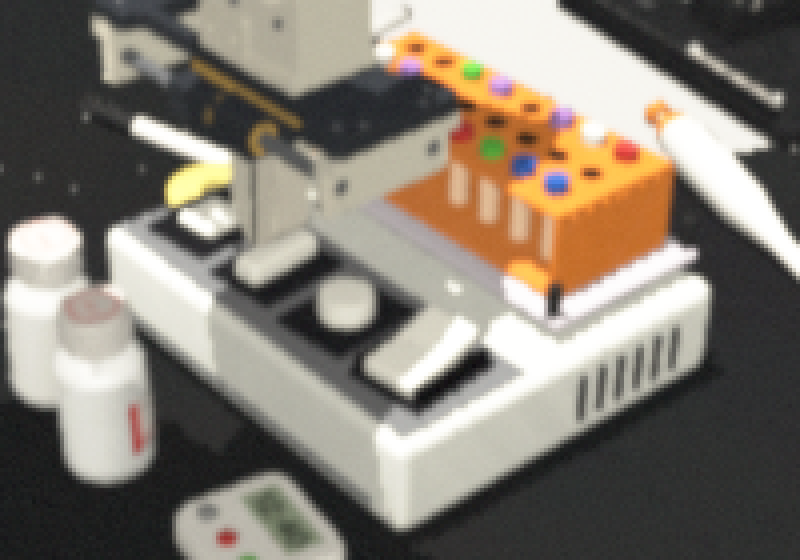

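The square key (205,220) now sits lower, and the fingers are over the bar key (275,255). I press the bar by about 13 mm and hold.

Call:
{"method": "send_rows", "body": {
  "increments": [0,0,0,-1,0,4,0,0,0,0,0,0,3,0,0,0,0,0,0,3,0,0,0,0,0,0,2,0,0,0,0,0,0,1,0]
}}

```text
clock: 6.75
eef_pos: [0.4947, 0.3071, 0.0883]
tcp_rot: [-0.266, 3.13, 0.002]
ft_force: [-0.9, 2.8, 3.6]
width: 0.0006
grasp_force: 2.3
```

Call:
{"method": "send_rows", "body": {
  "increments": [0,0,0,0,0,1,0,0,0,0,0,0,1,0,0,0,0,0,0,0,0]
}}

```text
clock: 7.05
eef_pos: [0.4947, 0.3071, 0.0881]
tcp_rot: [-0.266, 3.129, 0.002]
ft_force: [-6.0, 1.6, 15.0]
width: 0.0006
grasp_force: 7.5
```

Fully down. I add 1 mm and hold for about 1.5 s.

Call:
{"method": "send_rows", "body": {
  "increments": [0,0,0,0,0,1,0,0,0,0,0,0,0,0,0,0,0,0,0,0,0,0,0,0,0,0,0,0,0,0,0,0,0,0,0]
}}

```text
clock: 7.55
eef_pos: [0.4947, 0.3071, 0.0879]
tcp_rot: [-0.266, 3.128, 0.002]
ft_force: [-6.3, 0.6, 22.2]
width: 0.0004
grasp_force: 10.6
```

Call:
{"method": "send_rows", "body": {
  "increments": [0,0,0,0,0,0,0,0,0,0,0,0,0,0,0,0,0,0,0,0,0,0,0,0,0,0,0,0,0,0,0,0,0,0,0]
}}

```text
clock: 8.05
eef_pos: [0.4947, 0.3071, 0.0879]
tcp_rot: [-0.266, 3.128, 0.002]
ft_force: [-7.1, 0.7, 21.4]
width: 0.0008
grasp_force: 10.6
```

Call:
{"method": "send_rows", "body": {
  "increments": [0,0,0,0,0,0,0,0,0,0,0,0,0,0,0,0,0,0,0,0,0,0,0,0,0,0,0,0,0,0,0,0,0,0,0]
}}

```text
clock: 8.55
eef_pos: [0.4948, 0.3071, 0.0879]
tcp_rot: [-0.266, 3.128, 0.002]
ft_force: [-7.7, 0.8, 20.9]
width: 0.0008
grasp_force: 10.6
```

Call:
{"method": "send_rows", "body": {
  "increments": [0,0,0,0,0,-20,0,0,0,0,0,0,-40,0,0,0,0,0,0,-40,0,0,0,0,0,0,-40,0,0,0,0,0,0,0,0]
}}

```text
clock: 9.05
eef_pos: [0.4971, 0.3071, 0.231]
tcp_rot: [-0.265, 3.12, 0.005]
ft_force: [0.7, 0.1, 0.9]
width: 0.0004
grasp_force: 0.0
```

```bash
python3 - <<'E'
from h import *
snap('scene','s4')
a=cv2.imread('pics/s4.png')[180:320,240:440]; a=cv2.resize(a,(800,560),interpolation=3); cv2.imwrite('pics/s4c.png',a)
E
```

```text
(no output)
```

View pics/s4c.png

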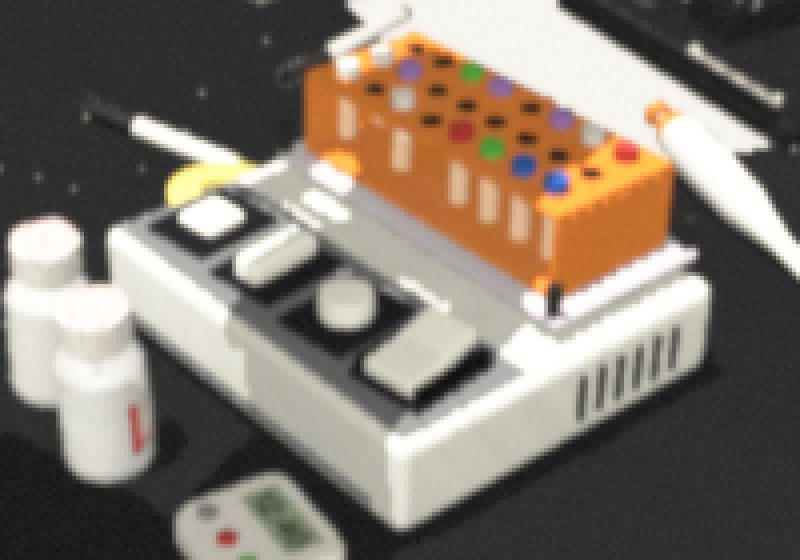

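The square key (212,217) is in, the bar (275,255) is back up, the rocker (420,355) is on, the bottles and timer haven't moved, and the arm is clear.

```bash
python3 -c "
from workcell import workorder
print(workorder.job_done())"
```

```text
the job is handed in; nothing more can be done
None
```

I handed the job in at about 9 s of the 45 s: rocker tipped on, square key pushed in and staying in, then the bar key held fully down for about 1.5 s and back up; I never went to the round key, the bottles and timer had not moved, and the judge returned no verdict.

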